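# Isolate the settling machine, then lift off the nut tray and hold it level

### The job

Switch off the vibrating settling machine: turn the red isolator handle on the yellow box clockwise (seen from above) to its stop, bar pointing at the white mark. Only then take the blue tray of nuts by its carrying bar, lift it about 10 cm clear of the machine and hold it there over the machine, steady and level with the nuts still in it. Finish while still holding it in the air; leave the yellow tray and the other goods where they are.

Things in the scene. Friction and masses are not known exactly. Their poses are not given: they have to be found in the camera images.
- handle (a joint): the isolator handle's angle in rad: 0 = off (a stop), 1.05 = on (a stop). It grows counter-clockwise seen from above. It stays where it is left (friction, about 0.1 N m).
- handle_grip (a point): centre of the red handle bar, on its upright turning axis and 26 mm above its foot. The bar is 70 long (this frame's x, white dash at the +x end), 14 thick (y) and stands clear from 18 below this point to 12 above it; below is a round foot 44 across and then the box top, 27 below this point. The frame turns with the handle.
- isolator: yellow isolator box, 100 x 100 x 62 high, fixed to the counter, origin under its centre, z up. When off, the handle bar lies along the box's y axis with its dash at the white mark (+y side); when on, 60 degrees counter-clockwise from there, at the green mark.
- shaker: the vibrating settling machine: green body, steel top 200 (x) by 320 (y), black rubber mat whose top is 60 above the counter; fixed; origin on the counter under its centre. Its two places lie 80 to either side of the centre along y; the two trays stand on them in either order. It stands still (no shaking is simulated).
- blue_tray_mid (a point): blue open tray with loose nuts, 120 (x) by 140 (y) by 96 high over all, 0.2 to 0.5 kg and three nuts of 60 g; this point is its centre, 48 above its underside, z up. A black carrying bar runs along the tray's y over its middle: 14 thick (x), 22 high, its centre 37 above this point, 123 mm clear between its posts. Side walls are 40 high.
- blue_tray: the same blue tray; origin under its centre
- yellow_tray: yellow tray of the same shape, with brass bolts; leave it; origin under its centre
- nut0: loose steel hexagon nut in the blue tray, 33 across corners, 15 high; origin under its centre
- nut1: loose steel hexagon nut in the blue tray, 33 across corners, 15 high; origin under its centre
- nut2: loose steel hexagon nut in the blue tray, 33 across corners, 15 high; origin under its centre
- screwdriver_grip (a point): bystander, sizes in mm: orange-handled screwdriver, 200 long, lying left of the machine (point on its handle)
- spray_can: bystander, sizes in mm: spray can, 66 across, 190 tall (origin under its centre)
- screw_jar: bystander, sizes in mm: jar with yellow cap, 70 across, 90 tall (origin under its centre)
- carton: bystander, sizes in mm: cardboard box 70 x 110 x 50 (origin under its centre)
- padlock: bystander, sizes in mm: brass padlock lying flat, 75 long, 22 high (origin under its body)
- wire_spool: bystander, sizes in mm: blue spool, 70 across, 40 tall (origin under its centre)
Things that resemble listed ones, but are neither listed nor needed, are in the scene too. Leave any orange or turquoise look-alike of the blue_tray alone.

How it is judged:
By the outcome, as a careful person would: the job done as asked, in the order asked, and still so for the second after the job is handed in, while the arm keeps its last pose, push and grip.
It also fails if it takes over 51 s, if anything falls off the work surface, if the arm or the gripper's body presses on something with over 40 N, if the wrist force passes 120 N, or if a joint passes its speed limit or range.

### The arm

A 7-joint arm with a two-finger parallel gripper is mounted at the origin on the work surface. World frame = base frame: x ahead of the robot, y to its left, z up, the work surface at z = 0. Lengths are in m, angles in rad, forces in N, time in s.
With the tool pointing down it reaches from about 0.35 to 0.9 m from the base axis. Payload 8.1 kg.
Tool frame: the origin (TCP) lies at the very end of the fingers, on their centre line; the grasp point (between the pads) lies 19 mm behind it; x points along the fingers, y is the direction in which the jaws open and shut, and the axes are right-handed (so a half turn about x gives the same grasp; the last joint's range is limited). The gripper opens to 92 mm and grips with 3 to 60 N. Pads are 19 mm wide; open, the fingers measure 130 mm over their backs; the gripper's body (75 mm by 190 mm) begins 47 mm behind the grasp point.
Start: joints at [-1.29, 0.434, 0.025, 1.573, -0.012, 1.134, -0.075], TCP at [0.234, 0.58, 0.227] pointing down, gripper open.
Joint ranges: [-2.62, 2.62], [-0.44, 2.09], [-1.27, 1.32], [0.08, 2.57], [-1.32, 4.46], [0.12, 2], [-2.74, 2.74]. Speed limits (rad/s): [2.22, 2.22, 3.01, 3.01, 3.14, 3.14, 3.14].

### API

Orientations are given as a rotation vector (axis times angle).
In Python, from cell import arm gives the robot as it stands.
- The arm moves only by the tool servo_tool, never from a script. Its argument "plan" is a list of rows, each a list of 2 entries, a list of its own where there are three numbers: the shift along the world's x, y, z in cm, then the turn, a rotation vector about the world's x, y, z in degrees. A call has 1 to 12 rows; each row is the pose to reach, as a shift and turn from the pose measured when the call began; what a row does not reach only later rows make up. A row lasts 1/10 s, in which the tool goes at most 50 mm and 8.59 degrees, less where a joint would pass 70% of its speed; a pose out of reach is approached as far as the arm can. A call with a gripper value outside its range is refused whole. "grip" is the opening, from 0 (shut) to 1 (fully open), set as the call begins (left out, the last holds). The fingers move at their own pace and stop on an object; "squeeze" is the grip in N (left out, the last holds). Time passes only in rows, so rows that repeat a pose let the fingers close. It gives the time, the measured TCP pose, the force and the opening at its end, in the units of the state.
- arm.observe(): the state, without advancing time (a new reading comes with each control period).
- arm.get_image(name): name is "scene" or "top"; returns a dict with "frame" (420x560x3 uint8, blue, green, red), "fx", "fy", "cx", "cy" (pixels), "position" and "rotation" of the camera in the world. Camera axes: x right, y down, z forward; pixel columns grow to the right and rows downward; lengths in m; the calibration is good to about 2 mm. A picture is of the moment at which its call begins. There is no depth.
- arm.sign_off(): hands the job in, once; it reports no verdict.
Trained networks look in a picture, given as the dict that the camera call returned (one of the last four; its "shot" number tells which), for a name from the list of things; names that differ only in an ending like _2 or _b are one class to them, and where a whole thing is asked for, a point or a joint stands for the part that bears it (a point fixed in the world has none). Each returns a list of dicts, best first, with "score" (0 to 1); they miss things now and then, are a little off and sometimes report something else, mostly with a low value. They report only what shows in the picture. A call takes as long as a camera call. They do not tell look-alikes from the thing itself.
- arm.search_frame(picture, query): "at" ([column, row] in pixels, amid what is visible of it).
- arm.trace(picture, query): "pixels" (420x560 bool, what is visible of it) and "at" ([column, row] in pixels, amid what is visible of it).
The state is a dict: "clock": time; "joints": joint angles; "dq": joint speeds; "joint_efforts": joint torques, N m; "position": TCP position; "ee_rot": TCP orientation; "force": force on the tool from outside, world axes, zero at the start; "ft_torque": the same for the moment, N m; "width": opening from 0.0 (shut) to 1.0 (fully open).
Only numpy, scipy, OpenCV 4.12 (cv2) and the standard library are available. Lean on these libraries where they do the work, as an engineer would, in place of code of your own. Each camera call takes 0.05 s, during which the arm holds its last target.

## Working session

There is one attempt and no reset: what is moved stays moved. The work goes in short steps, Python scripts to look and compute and a tool call to move; the robot and the scene stay as the last step left them, time stands still between calls to the robot, and variables do not carry over. Pictures are saved under pics/ and viewed, and the job is handed in when it is done.

Besides the shell and the picture viewer there is one more tool, called by a JSON object that holds its "op" and its "data", one argument or row to a line. servo_tool: Moves the arm, as the interface text tells. Its arguments: {"type":"object","properties":{"plan":{"type":"array","items":{"type":"array"}},"grip":{"type":"number"},"squeeze":{"type":"number"}},"required":["plan"]}

```bash
mkdir -p pics; ls; cat > h.py <<'E'
import numpy as np,cv2
from cell import arm
def ray(im,px):
    d=np.array([(px[0]-im['cx'])/im['fx'],(px[1]-im['cy'])/im['fy'],1.])
    R=np.array(im['rotation']); 
    return np.array(im['position']),R@d
def atz(im,px,z):
    p,d=ray(im,px); return p+d*(z-p[2])/d[2]
def proj(im,P):
    c=np.array(im['rotation']).T@(np.array(P)-np.array(im['position']))
    return [im['cx']+im['fx']*c[0]/c[2],im['cy']+im['fy']*c[1]/c[2]]
E
python3 - <<'E'
from h import *
s=arm.observe(); print(s)
for n in ['scene','top']:
    im=arm.get_image(n); cv2.imwrite(f'pics/{n}0.png',im['frame']); print(n,im['position'],im['rotation'],im['fx'],im['cx'],im['cy'])
    for q in ['handle_grip','isolator','shaker','blue_tray','yellow_tray']:
        print(q,[(d['at'],round(d['score'],2)) for d in arm.search_frame(im,q)])
print(arm.observe()['clock'])
E
```

```text
pics
{'clock': 0.0, 'joints': array([-1.28960632,  0.43518171,  0.02496588,  1.57409458, -0.01162026,
        1.13398435, -0.07516509]), 'dq': array([-0.00010534,  0.00011999, -0.00033774, -0.00268802,  0.00051784,
        0.00081569,  0.00088279]), 'joint_efforts': array([-3.60808790e-04, -6.67847228e+01,  9.84704643e-01, -3.14456820e+01,
       -6.05943007e-02,  4.27150168e-02,  1.51003110e-04]), 'position': array([0.23387677, 0.57904689, 0.22597149]), 'ee_rot': array([ 0.30001337,  1.54990455, -0.30240174]), 'force': array([ 0.08635393, -0.34466303, -0.21366675]), 'ft_torque': array([ 0.02495669,  0.02464867, -0.0115865 ]), 'width': 0.9997479887651302}
scene [ 1.14133487 -0.37465095  1.06442241] [-2.20951027 -1.17915473  0.40078125] 479.8805254249523 285.8226272235572 208.3872250098759
handle_grip [([138.2, 291.3], 0.59), ([313.8, 252.3], 0.58)]
isolator [([143.8, 304.6], 0.87)]
shaker [([313.8, 251.6], 0.89)]
blue_tray [([305.0, 142.9], 0.92), ([176.8, 228.8], 0.86), ([341.1, 212.1], 0.68)]
yellow_tray [([279.9, 224.7], 0.68)]
top [0.23863295 0.05540795 1.5525642 ] [-2.09221393  2.12767004 -0.17483262] 474.0612349649129 275.77449878571616 211.14105610029642
handle_grip [([141.9, 223.6], 0.71), ([411.4, 211.7], 0.65)]
isolator [([407.4, 214.4], 0.98), ([413.6, 210.3], 0.32)]
shaker [([267.6, 219.6], 0.75)]
blue_tray [([203.3, 295.0], 0.92), ([244.8, 199.0], 0.81), ([362.2, 267.7], 0.61), ([179.2, 174.0], 0.56)]
yellow_tray [([294.1, 211.2], 0.71)]
0.6
```

```bash
sed -i "s/np.array(im\['rotation'\])/cv2.Rodrigues(np.array(im['rotation'],float))[0]/" h.py; echo ok
```

```text
ok
```

View pics/scene0.png

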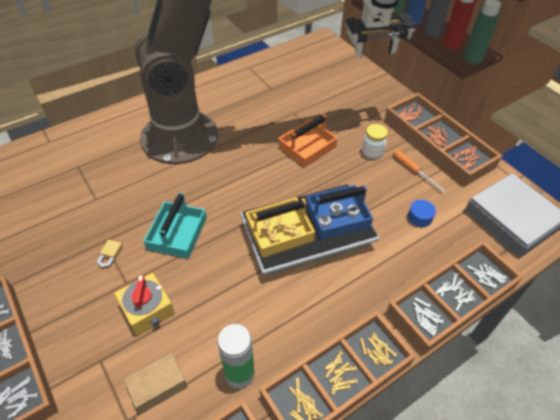

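View pics/top0.png

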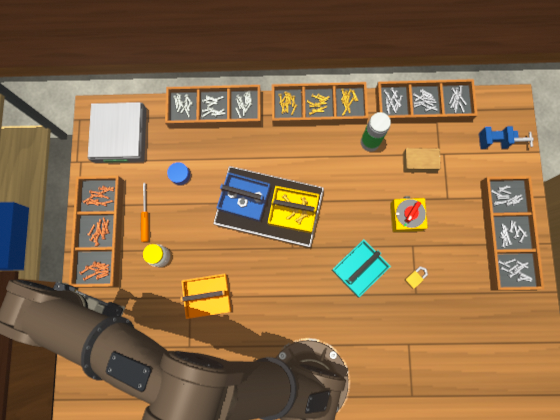

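```bash
python3 - <<'E'
from h import *
a=cv2.imread('pics/top0.png')
def crop(n,img,x0,y0,x1,y1,s): cv2.imwrite(n,cv2.resize(img[y0:y1,x0:x1],None,fx=s,fy=s,interpolation=cv2.INTER_CUBIC))
crop('pics/ct.png',a,205,160,335,250,6)
crop('pics/ci.png',a,380,185,440,240,10)
b=cv2.imread('pics/scene0.png')
crop('pics/ci2.png',b,105,265,185,335,8)
crop('pics/ct2.png',b,235,175,385,275,5)
E
```

```text
(no output)
```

View pics/ct.png

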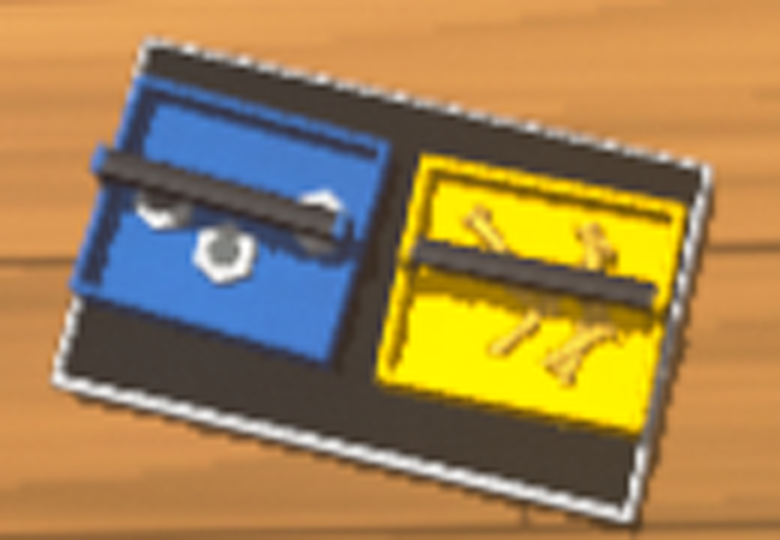

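View pics/ci.png

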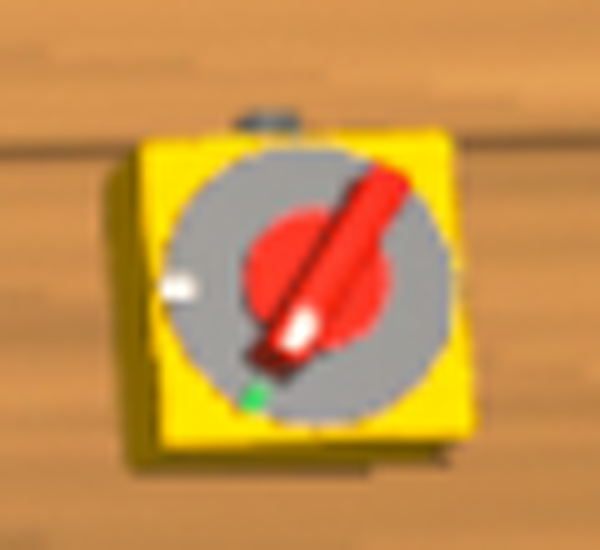

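View pics/ci2.png

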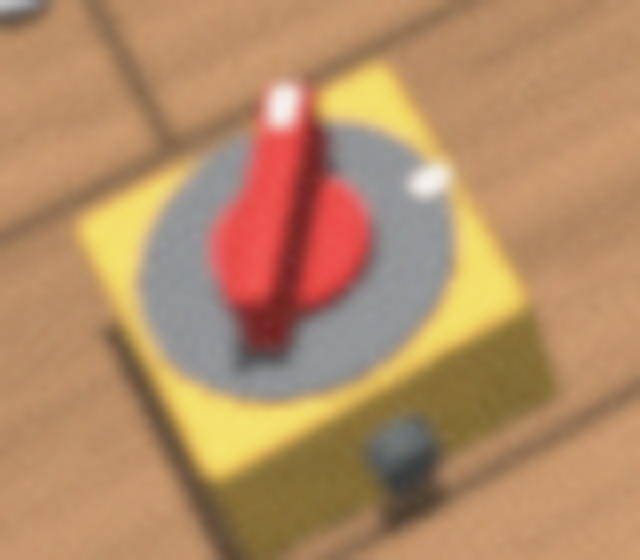

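View pics/ct2.png

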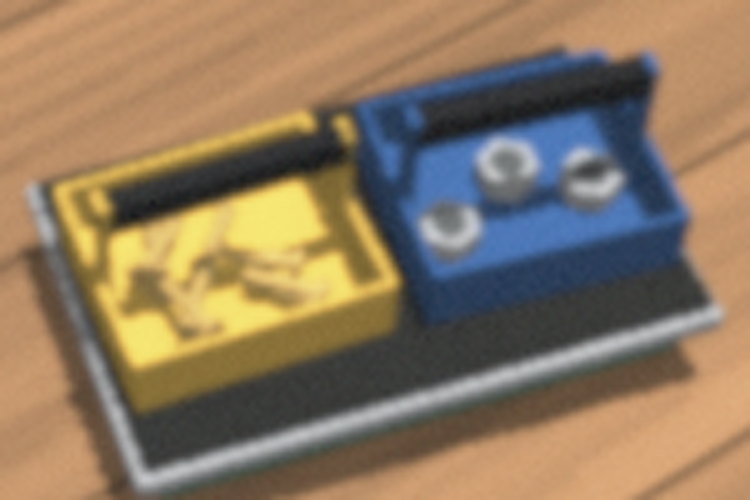

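```bash
cat > m.py <<'E'
from h import *
import types
T=dict(position=[0.23863295,0.05540795,1.5525642],rotation=[-2.09221393,2.12767004,-0.17483262],fx=474.0612,fy=474.0612,cx=275.7745,cy=211.14106)
S=dict(position=[1.14133487,-0.37465095,1.06442241],rotation=[-2.20951027,-1.17915473,0.40078125],fx=479.88,fy=479.88,cx=285.8226,cy=208.3872)
def c(im,l,s,o,z):
    return np.array([atz(im,((u+.5)/s-.5+o[0],(v+.5)/s-.5+o[1]),z)[:2] for u,v in l])
def show(n,P):
    print(n,'mean',P.mean(0).round(4),'pts',P.round(3).tolist(),'sides',[(round(float(np.hypot(*d)),3),round(float(np.degrees(np.arctan2(d[1],d[0]))),1)) for d in np.diff(np.vstack([P,P[:1]]),axis=0)])
if __name__=='__main__':
    show('box T',c(T,[(140,143),(447,130),(472,437),(163,447)],10,(380,185),.062))
    show('box S',c(S,[(80,225),(385,65),(527,305),(212,475)],8,(105,265),.062))
    show('foot T',c(T,[(317,279)],10,(380,185),.063+.003)); show('foot S',c(S,[(291,243)],8,(105,265),.066))
    show('marks T',c(T,[(180,288),(254,398)],10,(380,185),.062))
    show('mark S',c(S,[(430,181)],8,(105,265),.062))
    show('handlebar T',c(T,[(393,180),(285,352)],10,(380,185),.101))
    show('handlebar S',c(S,[(288,85),(258,303)],8,(105,265),.101))
    show('tray rim T',c(T,[(140,78),(388,140),(332,362),(75,292)],6,(205,160),.100))
    show('bar T',c(T,[(103,163),(345,229)],6,(205,160),.156))
    show('bar S',c(S,[(415,110),(645,67)],5,(235,175),.156))
    show('shaker T',c(T,[(147,42),(712,168),(628,520),(57,380)],6,(205,160),.058))
E
python3 m.py
```

```text
box T mean [ 0.5109 -0.3354] pts [[0.559, -0.286], [0.561, -0.384], [0.462, -0.384], [0.461, -0.287]] sides [(0.098, -88.7), (0.099, -179.7), (0.097, 90.8), (0.098, 0.7)]
box S mean [ 0.5131 -0.336 ] pts [[0.466, -0.385], [0.464, -0.288], [0.562, -0.288], [0.561, -0.384]] sides [(0.097, 90.6), (0.097, 0.3), (0.096, -90.3), (0.095, -179.4)]
foot T mean [ 0.5131 -0.3382] pts [[0.513, -0.338]] sides [(0.0, 0.0)]
foot S mean [ 0.5076 -0.3361] pts [[0.508, -0.336]] sides [(0.0, 0.0)]
marks T mean [ 0.4938 -0.3064] pts [[0.512, -0.296], [0.476, -0.317]] sides [(0.042, -149.6), (0.042, 30.4)]
mark S mean [ 0.5086 -0.2936] pts [[0.509, -0.294]] sides [(0.0, 0.0)]
handlebar T mean [ 0.5107 -0.336 ] pts [[0.537, -0.354], [0.484, -0.318]] sides [(0.065, 145.4), (0.065, -34.6)]
handlebar S mean [ 0.5119 -0.335 ] pts [[0.482, -0.318], [0.542, -0.353]] sides [(0.07, -30.0), (0.07, 150.0)]
tray rim T mean [0.5703 0.1911] pts [[0.647, 0.241], [0.61, 0.11], [0.492, 0.14], [0.532, 0.274]] sides [(0.136, -105.6), (0.122, 165.5), (0.14, 73.5), (0.12, -16.2)]
bar T mean [0.5686 0.1909] pts [[0.587, 0.252], [0.55, 0.13]] sides [(0.128, -106.7), (0.128, 73.3)]
bar S mean [0.5716 0.1927] pts [[0.551, 0.136], [0.592, 0.25]] sides [(0.122, 70.2), (0.122, -109.8)]
shaker T mean [0.5464 0.1139] pts [[0.679, 0.242], [0.602, -0.063], [0.412, -0.013], [0.493, 0.29]] sides [(0.315, -104.2), (0.196, 165.1), (0.313, 75.1), (0.192, -14.3)]
```

```bash
cat > st.py <<'E'
from h import *
def st():
    s=arm.observe(); R=cv2.Rodrigues(np.array(s['ee_rot']))[0]
    print('t',s['clock'],'p',s['position'].round(4),'jawyaw',round(float(np.degrees(np.arctan2(R[1,1],R[0,1]))),2),'x',R[:,0].round(3),'z tilt',R[2,1].round(3),'q',s['joints'].round(2),'F',s['force'].round(1),'tau',s['ft_torque'].round(2),'w',round(s['width'],3))
    return s
E
python3 -c "
from st import *
st()"
```

```text
t 0.6 p [0.2341 0.5795 0.2268] jawyaw 68.0 x [ 0.  0. -1.] z tilt 0.0 q [-1.29  0.43  0.02  1.57 -0.01  1.13 -0.08] F [ 0.2 -0.8 -0.1] tau [-0.01 -0.04  0.04] w 1.002
```

{"op": "servo_tool", "data": {
  "plan": [
    [[2, -3, 1], [0, 0, 0]],
    [[4, -6, 2], [0, 0, 0]],
    [[6, -10, 3], [0, 0, 0]],
    [[8, -14, 4], [0, 0, 0]],
    [[10, -18, 5], [0, 0, 0]],
    [[12, -22, 5], [0, 0, 0]],
    [[14, -26, 5], [0, 0, 0]],
    [[16, -30, 5], [0, 0, 0]],
    [[18, -34, 5], [0, 0, 0]],
    [[19.5, -38, 5], [0, 0, -2]],
    [[20.5, -42, 5], [0, 0, -4]],
    [[21.5, -46, 5], [0, 0, -6]]
  ],
  "grip": 1
}}

```text
clock: 1.8
position: [0.4494, 0.1178, 0.277]
ee_rot: [0.385, 1.536, -0.384]
force: [0.7, -0.4, 0.5]
width: 1.002
```

```bash
python3 -c "
from st import *
s=st(); print((np.array([.512,-.3355,.15])-s['position'])*100)"
```

```text
t 1.8 p [0.4494 0.1178 0.277 ] jawyaw 61.91 x [ 0.001  0.    -1.   ] z tilt 0.001 q [-0.64  0.12  0.3   1.89 -0.04  1.14  0.76] F [ 0.7 -0.4  0.5] tau [ 0.02 -0.03  0.05] w 1.002
[  6.26437109 -45.32818678 -12.69767684]
```

{"op": "servo_tool", "data": {
  "plan": [
    [[0.5, -4, 0], [0, 0, 0]],
    [[1, -8, 0], [0, 0, 0]],
    [[1.6, -12, 0], [0, 0, 0]],
    [[2.2, -16, 0], [0, 0, 0]],
    [[2.8, -20, 0], [0, 0, 0]],
    [[3.4, -24, -1], [0, 0, 0]],
    [[4, -28, -3], [0, 0, 0]],
    [[4.6, -32, -5], [0, 0, 0]],
    [[5.2, -36, -7], [0, 0, -1]],
    [[5.8, -40, -9], [0, 0, -2]],
    [[6.3, -43.5, -11], [0, 0, -2]],
    [[6.3, -45.3, -12], [0, 0, -2]]
  ]
}}

```text
clock: 3.0
position: [0.5115, -0.3383, 0.1552]
ee_rot: [0.413, 1.532, -0.414]
force: [0.2, -0.9, -0.2]
width: 1.005
```

```bash
python3 -c "
from st import *
s=st(); print((np.array([.512,-.3355,.077])-s['position'])*100)
im=arm.get_image('scene');P=(s['position']);u,v=map(int,proj(im,P));print(u,v)
f=im['frame'][max(v-100,0):v+60,max(u-80,0):u+80];cv2.imwrite('pics/h1.png',cv2.resize(f,None,fx=3.7,fy=3.7))
im=arm.get_image('top');cv2.imwrite('pics/h1t.png',cv2.resize(im['frame'][150:270,340:500],None,fx=4.5,fy=4.5))
"
```

```text
t 3.0 p [ 0.5115 -0.3383  0.1552] jawyaw 59.77 x [-0.001 -0.001 -1.   ] z tilt -0.001 q [ 0.14  0.52  0.53  1.72 -0.3   0.99  1.82] F [ 0.2 -0.9 -0.2] tau [ 0.02 -0.01 -0.03] w 1.005
[ 0.04709027  0.28410499 -7.81848903]
131 276
```

View pics/h1.png

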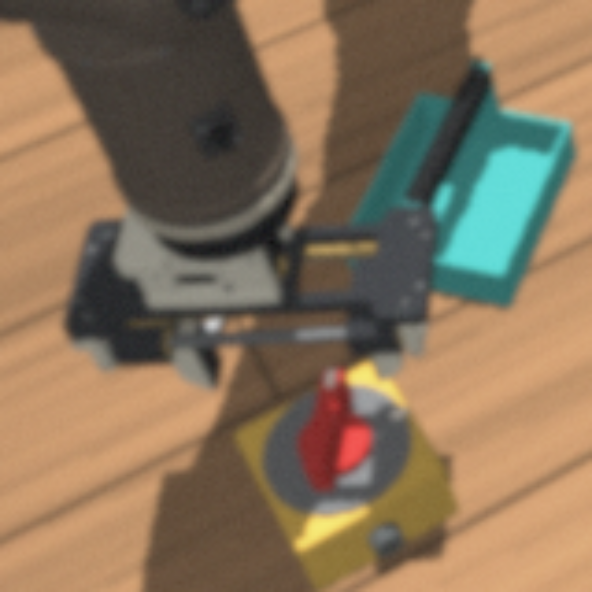

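View pics/h1t.png

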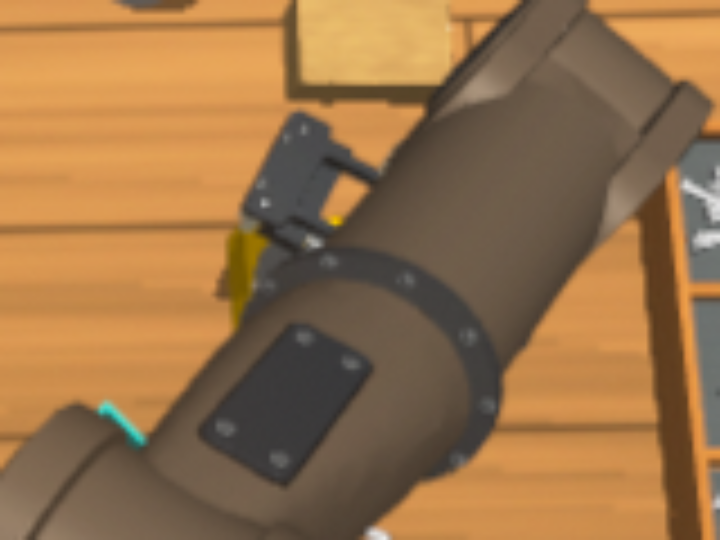

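{"op": "servo_tool", "data": {
  "plan": [
    [[0, 0.3, -1], [0, 0, 0]],
    [[0, 0.3, -2], [0, 0, 0]],
    [[0, 0.3, -3], [0, 0, 0]],
    [[0, 0.3, -4], [0, 0, 0]],
    [[0, 0.3, -5], [0, 0, 0]],
    [[0, 0.3, -6], [0, 0, 0]],
    [[0, 0.3, -7], [0, 0, 0]],
    [[0, 0.3, -7.7], [0, 0, 0]],
    [[0, 0.3, -7.7], [0, 0, 0]],
    [[0, 0.3, -7.7], [0, 0, 0]]
  ]
}}

```text
clock: 4.1
position: [0.5106, -0.3353, 0.0784]
ee_rot: [0.414, 1.533, -0.416]
force: [0.3, -0.4, 0.3]
width: 0.998
```

{"op": "servo_tool", "data": {
  "plan": [
    [[0, 0, 0], [0, 0, 0]],
    [[0, 0, 0], [0, 0, 0]],
    [[0, 0, 0], [0, 0, 0]],
    [[0, 0, 0], [0, 0, 0]],
    [[0, 0, 0], [0, 0, 0]],
    [[0, 0, 0], [0, 0, 0]],
    [[0, 0, 0], [0, 0, 0]],
    [[0, 0, 0], [0, 0, 0]]
  ],
  "grip": 0,
  "squeeze": 20
}}

```text
clock: 4.9
position: [0.5106, -0.3354, 0.0784]
ee_rot: [0.414, 1.533, -0.416]
force: [0.1, 0.6, -0.7]
width: 0.355
```

```bash
python3 -c "
from st import *
st()"
```

```text
t 4.9 p [ 0.5106 -0.3354  0.0784] jawyaw 59.66 x [-0.002 -0.001 -1.   ] z tilt -0.002 q [ 0.17  0.6   0.48  1.79 -0.36  0.84  1.86] F [ 0.1  0.6 -0.7] tau [ 0.01 -0.01  0.03] w 0.355
```

Still closing (14 mm ≈ 0.15).

{"op": "servo_tool", "data": {
  "plan": [
    [[0, 0, 0], [0, 0, 0]],
    [[0, 0, 0], [0, 0, 0]],
    [[0, 0, 0], [0, 0, 0]],
    [[0, 0, 0], [0, 0, 0]],
    [[0, 0, 0], [0, 0, 0]],
    [[0, 0, 0], [0, 0, 0]]
  ]
}}

```text
clock: 5.5
position: [0.5106, -0.3352, 0.0783]
ee_rot: [0.414, 1.533, -0.416]
force: [0.2, 1.1, 0.3]
width: 0.151
```

```bash
python3 -c "
from st import *
st()"
```

```text
t 5.5 p [ 0.5106 -0.3352  0.0783] jawyaw 59.66 x [-0.002 -0.    -1.   ] z tilt -0.001 q [ 0.17  0.6   0.48  1.79 -0.36  0.84  1.86] F [0.2 1.1 0.3] tau [ 0.31 -0.11 -0.08] w 0.151
```

{"op": "servo_tool", "data": {
  "plan": [
    [[0, 0, 0], [0, 0, -6]],
    [[0, 0, 0], [0, 0, -12]],
    [[0, 0, 0], [0, 0, -18]],
    [[0, 0, 0], [0, 0, -24]],
    [[0, 0, 0], [0, 0, -30]],
    [[0, 0, 0], [0, 0, -36]],
    [[0, 0, 0], [0, 0, -42]],
    [[0, 0, 0], [0, 0, -48]],
    [[0, 0, 0], [0, 0, -53]],
    [[0, 0, 0], [0, 0, -57]],
    [[0, 0, 0], [0, 0, -59]],
    [[0, 0, 0], [0, 0, -59]]
  ]
}}

```text
clock: 6.7
position: [0.5132, -0.3334, 0.0784]
ee_rot: [1.202, 1.217, -1.197]
force: [7.5, 4.0, -0.9]
width: 0.153
```

```bash
python3 -c "
from st import *
st()"
```

```text
t 6.7 p [ 0.5132 -0.3334  0.0784] jawyaw 0.76 x [ 0.001  0.003 -1.   ] z tilt 0.001 q [-0.    0.67  0.76  1.81 -0.59  0.9   1.04] F [ 7.5  4.  -0.9] tau [ 0.8  -1.48  0.16] w 0.153
```

{"op": "servo_tool", "data": {
  "plan": [
    [[0, 0, 0], [0, 0, -1]],
    [[0, 0, 0], [0, 0, -2]],
    [[0, 0, 0], [0, 0, -3]],
    [[0, 0, 0], [0, 0, -4]],
    [[0, 0, 0], [0, 0, -4]]
  ]
}}

```text
clock: 7.2
position: [0.5134, -0.3334, 0.0784]
ee_rot: [1.254, 1.183, -1.249]
force: [0.5, 0.9, 0.8]
width: 0.161
```

```bash
python3 -c "
from st import *
st()"
```

```text
t 7.2 p [ 0.5134 -0.3334  0.0784] jawyaw -3.27 x [ 0.002  0.003 -1.   ] z tilt 0.001 q [-0.01  0.68  0.78  1.81 -0.6   0.91  0.99] F [0.5 0.9 0.8] tau [ 0.14 -0.18  0.56] w 0.161
```

{"op": "servo_tool", "data": {
  "plan": [
    [[0, 0, 0], [0, 0, 0]],
    [[0, 0, 0], [0, 0, 0]],
    [[0, 0, 0], [0, 0, 0]],
    [[0, 0, 0], [0, 0, 0]],
    [[0, 0, 0], [0, 0, 0]],
    [[0, 0, 0], [0, 0, 0]],
    [[0, 0, 1], [0, 0, 0]],
    [[0, 0, 3], [0, 0, 0]],
    [[0, 0, 6], [0, 0, 0]],
    [[0, 0, 9], [0, 0, 0]],
    [[0, 0, 13], [0, 0, 0]],
    [[0, 0, 17], [0, 0, 0]]
  ],
  "grip": 1
}}

```text
clock: 8.4
position: [0.5128, -0.3334, 0.2505]
ee_rot: [1.254, 1.183, -1.249]
force: [1.1, 0.8, -0.3]
width: 1.0
```

{"op": "servo_tool", "data": {
  "plan": [
    [[0.3, 3, 2], [0, 0, -1]],
    [[0.6, 7, 3], [0, 0, -2]],
    [[0.9, 11, 3], [0, 0, -3]],
    [[1.2, 15, 3], [0, 0, -4]],
    [[1.5, 19, 3], [0, 0, -5]],
    [[1.8, 23, 3], [0, 0, -6]],
    [[2.1, 27, 3], [0, 0, -7]],
    [[2.4, 31, 3], [0, 0, -8]],
    [[2.7, 34, 3], [0, 0, -9]],
    [[3, 36, 3], [0, 0, -10]],
    [[3, 37, 3], [0, 0, -11]],
    [[3, 37, 3], [0, 0, -12]]
  ]
}}

```text
clock: 9.6
position: [0.5429, 0.0383, 0.2808]
ee_rot: [1.405, 1.073, -1.399]
force: [-0.7, -0.5, -0.2]
width: 0.997
```

```bash
python3 -c "
from st import *
s=st()
for n,b in [('scene',(265,335,105,185)),('top',(185,240,380,440))]:
    im=arm.get_image(n);cv2.imwrite('pics/%s2.png'%n,im['frame']);
    c=im['frame'][b[0]:b[1],b[2]:b[3]];cv2.imwrite('pics/h2%s.png'%n,cv2.resize(c,None,fx=7,fy=7,interpolation=cv2.INTER_CUBIC))
print((np.array([.570,.192,.20])-s['position'])*100)
"
```

```text
t 9.6 p [0.5429 0.0383 0.2808] jawyaw -15.2 x [ 0.002  0.003 -1.   ] z tilt 0.001 q [-0.93  0.37  1.06  1.75 -0.35  1.22 -0.04] F [-0.7 -0.5 -0.2] tau [-0.12  0.08  0.01] w 0.997
[ 2.71478989 15.36911288 -8.08085925]
```

View pics/h2scene.png

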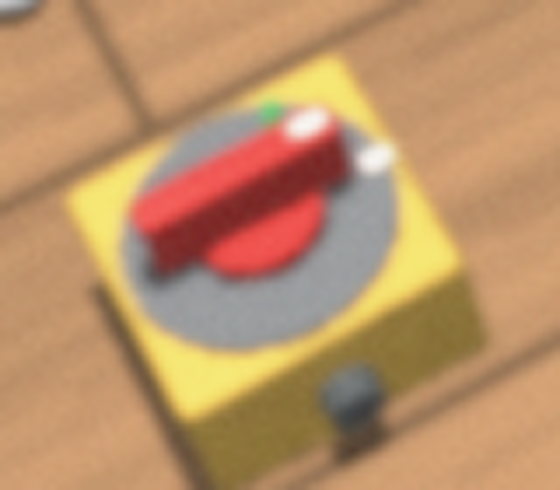

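View pics/h2top.png

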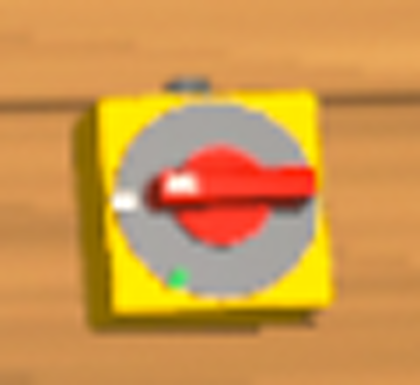

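View pics/scene2.png

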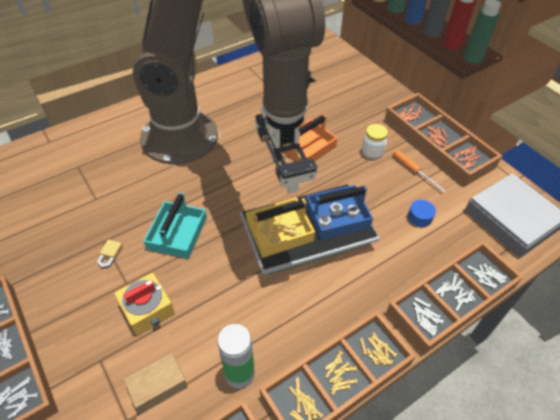

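```bash
python3 -c "
from m import *
show('bar S',c(S,[(140,212),(330,122)],7,(105,265),.101))
show('bar T',c(T,[(314,183),(165,185)],7,(380,185),.101))
show('box S',c(S,[(67,196),(338,57),(463,267),(187,417)],7,(105,265),.062))
show('box T',c(T,[(98,98),(316,92),(332,302),(112,312)],7,(380,185),.062))
"
```

```text
bar S mean [ 0.5109 -0.3357] pts [[0.509, -0.368], [0.512, -0.304]] sides [(0.064, 87.3), (0.064, -92.7)]
bar T mean [ 0.5115 -0.3371] pts [[0.511, -0.37], [0.512, -0.304]] sides [(0.065, 89.7), (0.065, -90.3)]
box S mean [ 0.5133 -0.3359] pts [[0.465, -0.385], [0.465, -0.288], [0.562, -0.287], [0.562, -0.383]] sides [(0.098, 89.9), (0.097, 0.4), (0.096, -90.1), (0.097, -178.8)]
box T mean [ 0.5115 -0.3358] pts [[0.56, -0.286], [0.561, -0.385], [0.464, -0.385], [0.461, -0.286]] sides [(0.099, -89.5), (0.097, -180.0), (0.099, 91.6), (0.099, 0.1)]
```

{"op": "servo_tool", "data": {
  "plan": [
    [[0.7, 4, 0], [0, 0, 0]],
    [[1.4, 8, 0], [0, 0, 0]],
    [[2.1, 12, -1], [0, 0, 0]],
    [[2.6, 14.5, -3], [0, 0, 0]],
    [[2.7, 15.3, -5], [0, 0, 0]],
    [[2.7, 15.3, -7], [0, 0, 0]],
    [[2.7, 15.3, -8], [0, 0, 0]],
    [[2.7, 15.3, -8], [0, 0, 0]]
  ]
}}

```text
clock: 10.5
position: [0.5693, 0.1875, 0.2002]
ee_rot: [1.406, 1.07, -1.404]
force: [-0.5, 0.8, -0.5]
width: 0.998
```

```bash
python3 -c "
from st import *
s=st()
im=arm.get_image('scene')
c=im['frame'][120:280,230:390];cv2.imwrite('pics/t3.png',cv2.resize(c,None,fx=3.7,fy=3.7,interpolation=cv2.INTER_CUBIC))
print((np.array([.570,.1915,.128])-s['position'])*100)
"
```

```text
t 10.5 p [0.5693 0.1875 0.2002] jawyaw -15.45 x [ 0.     0.001 -1.   ] z tilt 0.0 q [-1.03  0.55  0.96  1.72 -0.5   1.13 -0.19] F [-0.5  0.8 -0.5] tau [-0.14  0.06  0.  ] w 0.998
[ 0.07141731  0.40089191 -7.2165522 ]
```

View pics/t3.png

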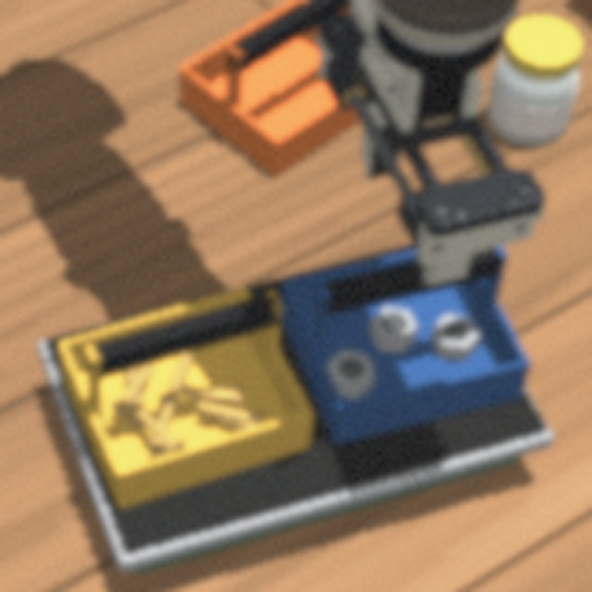

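The gripper is over the blue tray, fingers straddling the bar (front finger at about (445,260) in the crop). I go down and close.

{"op": "servo_tool", "data": {
  "plan": [
    [[0, 0.4, -1], [0, 0, 0]],
    [[0, 0.4, -2], [0, 0, 0]],
    [[0, 0.4, -3], [0, 0, 0]],
    [[0, 0.4, -4], [0, 0, 0]],
    [[0, 0.4, -5], [0, 0, 0]],
    [[0, 0.4, -6], [0, 0, 0]],
    [[0, 0.4, -6.7], [0, 0, 0]],
    [[0, 0.4, -7.1], [0, 0, 0]],
    [[0, 0.4, -7.2], [0, 0, 0]],
    [[0, 0.4, -7.2], [0, 0, 0]]
  ]
}}

```text
clock: 11.55
position: [0.57, 0.1916, 0.1293]
ee_rot: [1.408, 1.069, -1.403]
force: [0.1, -0.7, 0.7]
width: 0.999
```

```bash
python3 -c "
from st import *
s=st()
im=arm.get_image('scene')
c=im['frame'][120:280,230:390];cv2.imwrite('pics/t4.png',cv2.resize(c,None,fx=3.7,fy=3.7,interpolation=cv2.INTER_CUBIC))
"
```

```text
t 11.55 p [0.57   0.1916 0.1293] jawyaw -15.46 x [ 0.002  0.002 -1.   ] z tilt 0.002 q [-0.99  0.63  0.89  1.8  -0.58  1.   -0.13] F [ 0.1 -0.7  0.7] tau [-0.1   0.01 -0.02] w 0.999
```

View pics/t4.png

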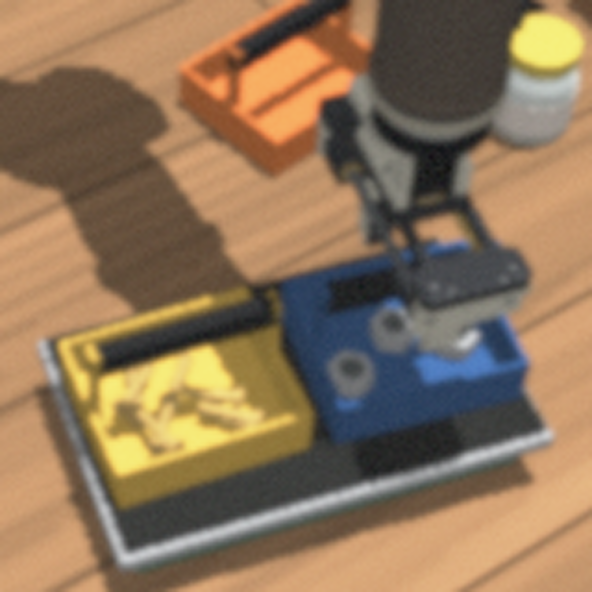

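{"op": "servo_tool", "data": {
  "plan": [
    [[0, 0, 0], [0, 0, 0]],
    [[0, 0, 0], [0, 0, 0]],
    [[0, 0, 0], [0, 0, 0]],
    [[0, 0, 0], [0, 0, 0]],
    [[0, 0, 0], [0, 0, 0]],
    [[0, 0, 0], [0, 0, 0]],
    [[0, 0, 0], [0, 0, 0]],
    [[0, 0, 0], [0, 0, 0]],
    [[0, 0, 0], [0, 0, 0]],
    [[0, 0, 0], [0, 0, 0]],
    [[0, 0, 0], [0, 0, 0]],
    [[0, 0, 0], [0, 0, 0]]
  ],
  "grip": 0,
  "squeeze": 50
}}

```text
clock: 12.8
position: [0.5706, 0.1915, 0.1297]
ee_rot: [1.408, 1.069, -1.402]
force: [2.6, -0.7, 0.2]
width: 0.147
```

{"op": "servo_tool", "data": {
  "plan": [
    [[0, 0, 0], [0, 0, 0]],
    [[0, 0, 0], [0, 0, 0]],
    [[0, 0, 0], [0, 0, 0]],
    [[0, 0, 0], [0, 0, 0]]
  ]
}}

```text
clock: 13.2
position: [0.5706, 0.1915, 0.1297]
ee_rot: [1.408, 1.069, -1.402]
force: [2.0, -0.5, 0.3]
width: 0.149
```

```bash
python3 -c "
from st import *
st()"
```

```text
t 13.2 p [0.5706 0.1915 0.1297] jawyaw -15.46 x [ 0.003  0.002 -1.   ] z tilt 0.003 q [-0.99  0.63  0.9   1.8  -0.58  1.   -0.13] F [ 2.  -0.5  0.3] tau [-0.13 -0.2   0.02] w 0.149
```

Bar gripped (14 mm). Test lift of 2 cm first.

{"op": "servo_tool", "data": {
  "plan": [
    [[0, 0, 0.3], [0, 0, 0]],
    [[0, 0, 0.6], [0, 0, 0]],
    [[0, 0, 1], [0, 0, 0]],
    [[0, 0, 1.5], [0, 0, 0]],
    [[0, 0, 2], [0, 0, 0]],
    [[0, 0, 2], [0, 0, 0]]
  ]
}}

```text
clock: 13.8
position: [0.5711, 0.1915, 0.1506]
ee_rot: [1.409, 1.068, -1.401]
force: [0.5, -0.6, -4.8]
width: 0.148
```

```bash
python3 -c "
from st import *
s=st()
im=arm.get_image('scene')
c=im['frame'][120:280,230:390];cv2.imwrite('pics/t5.png',cv2.resize(c,None,fx=3.7,fy=3.7,interpolation=cv2.INTER_CUBIC))
"
```

```text
t 13.8 p [0.5711 0.1915 0.1506] jawyaw -15.47 x [ 0.004  0.002 -1.   ] z tilt 0.004 q [-1.01  0.61  0.92  1.78 -0.55  1.03 -0.15] F [ 0.5 -0.6 -4.8] tau [-0.09  0.04 -0.05] w 0.148
```

View pics/t5.png

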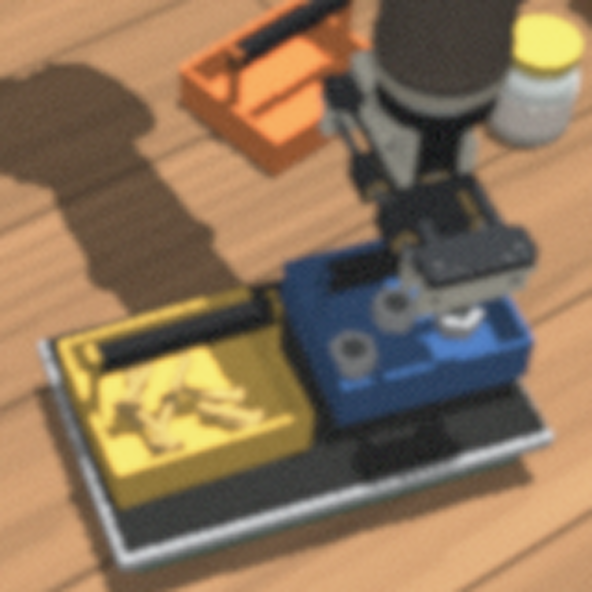

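{"op": "servo_tool", "data": {
  "plan": [
    [[0, 0, 0.5], [0, 0, 0]],
    [[0, 0, 1.3], [0, 0, 0]],
    [[0, 0, 2.2], [0, 0, 0]],
    [[0, 0, 3.2], [0, 0, 0]],
    [[0, 0, 4.2], [0, 0, 0]],
    [[0, 0, 5.2], [0, 0, 0]],
    [[0, 0, 6.2], [0, 0, 0]],
    [[0, 0, 7.0], [0, 0, 0]],
    [[0, 0, 7.6], [0, 0, 0]],
    [[0, 0, 8.0], [0, 0, 0]],
    [[0, 0, 8.0], [0, 0, 0]],
    [[0, 0, 8.0], [0, 0, 0]]
  ]
}}

```text
clock: 15.05
position: [0.5707, 0.1916, 0.2299]
ee_rot: [1.409, 1.069, -1.401]
force: [-0.6, -0.1, -6.8]
width: 0.149
```

{"op": "servo_tool", "data": {
  "plan": [
    [[0, 0, 0], [0, 0, 0]],
    [[0, 0, 0], [0, 0, 0]],
    [[0, 0, 0], [0, 0, 0]],
    [[0, 0, 0], [0, 0, 0]],
    [[0, 0, 0], [0, 0, 0]],
    [[0, 0, 0], [0, 0, 0]]
  ]
}}

```text
clock: 15.65
position: [0.5706, 0.1916, 0.2299]
ee_rot: [1.409, 1.069, -1.401]
force: [0.6, -0.2, -6.1]
width: 0.147
```

```bash
python3 -c "
from st import *
s=st()
im=arm.get_image('scene')
cv2.imwrite('pics/t6.png',im['frame'])
c=im['frame'][90:280,230:400];cv2.imwrite('pics/t6c.png',cv2.resize(c,None,fx=3.1,fy=3.1,interpolation=cv2.INTER_CUBIC))
im=arm.get_image('top');cv2.imwrite('pics/t6t.png',im['frame'])
"
```

```text
t 15.65 p [0.5706 0.1916 0.2299] jawyaw -15.46 x [ 0.004  0.002 -1.   ] z tilt 0.003 q [-1.05  0.53  0.98  1.68 -0.47  1.18 -0.22] F [ 0.6 -0.2 -6.1] tau [-0.1   0.08  0.01] w 0.147
```

View pics/t6c.png

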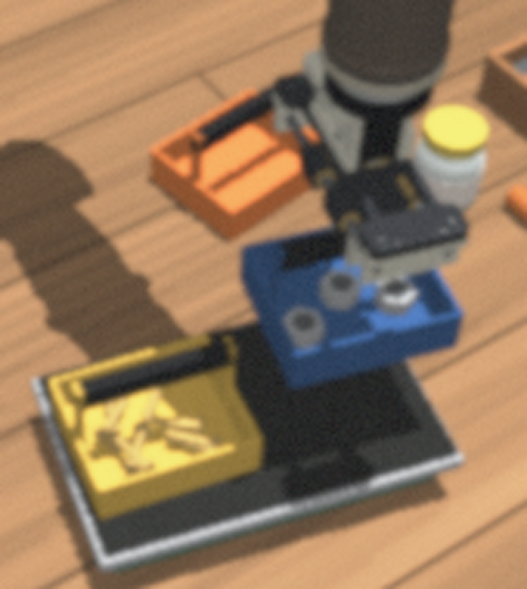

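View pics/t6.png

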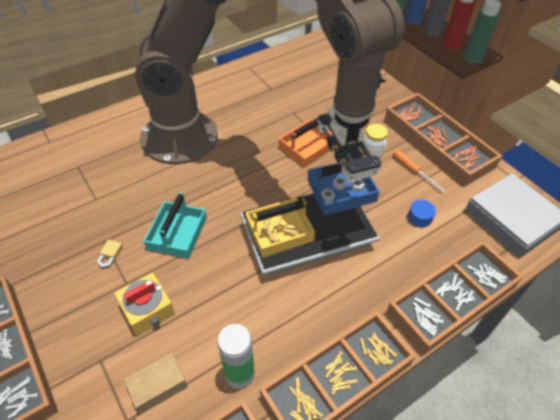

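View pics/t6t.png

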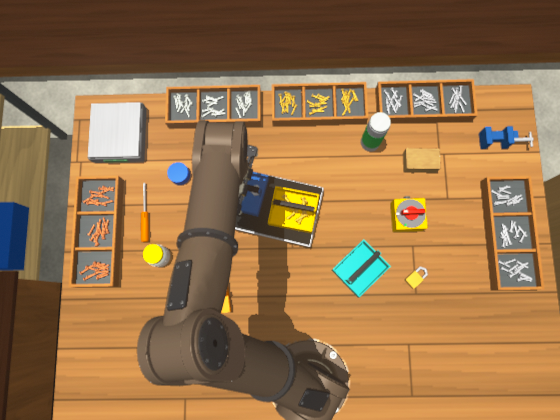

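```bash
python3 -c "
from st import *
st(); print(arm.sign_off())"
```

```text
t 15.75 p [0.5707 0.1916 0.2299] jawyaw -15.46 x [ 0.004  0.002 -1.   ] z tilt 0.003 q [-1.05  0.53  0.98  1.68 -0.47  1.18 -0.22] F [ 0.1 -0.4 -6.6] tau [-0.1   0.11 -0.01] w 0.149
the job is handed in; nothing more can be done
None
```

The machine is switched off, and the blue tray is held in the air 10 cm above its place on the machine. I handed the job in at 15.75 s of the 51 s allowed; no verdict was reported.

- **Isolator:** I gripped the red handle and turned it clockwise about 60° until the resisting moment rose from 0.16 to 0.56 N m, which I took as the stop. Measured in both pictures after release, the bar lies along the box's y axis with its dash at the white mark. The top camera put it within about 1° and the scene camera about 2–3° off, a difference I put down to measuring error.
- **Blue tray:** I took it by the carrying bar with a 50 N grip only after the handle was off. I chose it by its colour and its place on the machine and left the turquoise and orange look-alikes alone.
- **Last checks:** The grip width matches the bar's 14 mm, the load is steady at about 6–7 N, and the tool is within 0.3° of vertical. The last close picture shows the tray looking level with all three nuts in it. That picture was my only check of the tray's own tilt; I did not measure it.
- **Other goods:** The yellow tray and the other goods look unmoved. The orange look-alike and the jar were partly hidden by the arm in some pictures.

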